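# Stand the food tubs in their drip trays

## Task

Four closed food tubs and four steel drip trays are scattered over the cold-store table: stand each tub, lid up, inside the tray of its own shape and size, flat on the tray's floor and with straight sides lined up with the tray's. Set the tubs down gently, never tip one over, and leave the glass jar and the steel shaker standing where they are.

Things in the scene. Friction and masses are not known exactly. Their poses are not given: they have to be found in the camera images.
- tub_big_c (a point): Large round closed tub, white plastic with flat lid: upright cylinder, diameter 68, height 74 mm, about 0.26 kg, loose. The point is its centre, 37 mm above its underside; z is up.
- tub_small_c (a point): Small round closed tub, white plastic with flat lid: upright cylinder, diameter 48, height 58 mm, about 0.1 kg, loose. The point is its centre, 29 mm above its underside; z is up.
- tub_square_c (a point): Square closed tub, white plastic with flat lid: 62 x 62 mm, 64 mm high, about 0.23 kg, loose. The point is its centre, 32 mm above its underside; x and y are square to its sides, z is up.
- tub_oblong_c (a point): Oblong closed tub, white plastic with flat lid: 100 mm along its x, 60 mm along its y, 60 mm high, about 0.32 kg, loose. The point is its centre, 30 mm above its underside; z is up.
- tray_big: Large round steel drip tray, fixed to the table: inner diameter 88 mm, rim 3 mm thick and 8 mm high above the table, floor 2 mm above the table. Origin: centre of its underside, on the table.
- tray_small: Small round steel drip tray, fixed: inner diameter 68 mm, rim 3 mm thick and 8 mm high, floor 2 mm above the table. Origin: centre of its underside.
- tray_square: Square steel drip tray, fixed: inside 82 x 82 mm, rim 3 mm thick and 8 mm high, floor 2 mm above the table. Origin: centre of its underside; x and y are square to its sides.
- tray_oblong: Oblong steel drip tray, fixed: inside 120 mm along its x, 80 mm along its y, rim 3 mm thick and 8 mm high, floor 2 mm above the table. Origin: centre of its underside.
- jar_c (a point): Bystander: small amber glass jar with a brass-coloured cap, diameter 46, height 58 mm, loose. The point is its centre, 29 mm up.
- shaker_c (a point): Bystander: small steel shaker with a domed top, diameter 38, height 60 mm, loose. The point is its centre, 30 mm up.
Not all that is in view belongs to the job. Leave any blue look-alike of the part that bears tub_oblong_c alone. What is shaped like the tray_square but orange is not meant.

How it is judged:
By the outcome, as a careful person would: the job done as asked, in the order asked, and still so for the second after the job is handed in, with the robot touching nothing.
It also fails if it takes over 106 s, if anything falls off the work surface, if the arm or the gripper's body presses on something with over 40 N, if the wrist force passes 120 N, or if a joint passes its speed limit or range.

## Robot

A 6-joint arm with a two-finger parallel gripper is mounted at the origin on the work surface. World frame = base frame: x ahead of the robot, y to its left, z up, the work surface at z = 0. Lengths are in m, angles in rad, forces in N, time in s.
With the tool pointing down it reaches from about 0.275 to 0.85 m from the base axis. Payload 19 kg.
Tool frame: the origin (TCP) lies at the very end of the fingers, on their centre line; the grasp point (between the pads) lies 19 mm behind it; z points along the fingers, y is the line along which they close (so a half turn about z gives the same grasp; the last joint's range is limited). The gripper opens to 85 mm and grips with 20 to 120 N. Pads are 22 mm wide; open, the fingers measure 114 mm over their backs; the gripper's body (76 mm by 85 mm) begins 54 mm behind the grasp point. The pads swing forward as they close: fully open they stand 13 mm farther back than shut.
Start: joints at [-0.134, 0.15, 1.437, -0, 1.554, -0.134], TCP at [0.575, -0, 0.231] pointing down, gripper open.
Joint ranges: [-2.8, 2.8], [-0.68, 2.1], [0.12, 2.68], [-1.39, 4.53], [0.16, 2.79], [-2.81, 2.81]. Speed limits (rad/s): [1.89, 1.89, 2.22, 3.01, 3.01, 3.01].

## Interface

Orientations are given as a rotation vector (axis times angle).
In Python, from bench import r, camera, calibration gives the robot as it stands. The module is installed in compiled form; this text tells all that it offers.
- The arm moves only by the shell command python3 -m creep 'ROWS'. ROWS is JSON, a list of rows, each a list of 7 numbers: the closure in counts, from 0 (fully open) to 255 (shut), then the shift along the tool's x, y, z scaled (see below), then the turn, a rotation vector about the tool's x, y, z scaled (see below). A call has 1 to 20 rows; each row is the pose to reach, as a shift and turn from the pose commanded when the call began, along the tool's axes at that moment, turning the shorter way round; what a row does not reach only later rows make up. The controller multiplies each number of a shift by 15 cm and each number of a turn by 180 degrees. A row lasts 1/12 s, in which the tool goes at most 41.7 mm and 7.16 degrees, less where a joint would pass 70% of its speed; a pose out of reach is approached as far as the arm can. A call with a number of a shift or a turn outside -1 to 1 is refused whole. A call with a gripper value outside its range is refused whole. The fingers move at their own pace and stop on an object; the grip force is fixed at half the most. Time passes only in rows, so rows that repeat a pose let the fingers close. It gives the time, the measured TCP pose, the force, the opening and the grip force at its end, in the units of the state.
- r.read_state(): the state, without advancing time (a new reading comes with each control period).
- camera(name): name is "scene" or "side" or "wrist"; returns the picture (420x560x3 uint8, red, green, blue); there is no depth.
- calibration(name): a dict with "fx", "fy", "cx", "cy" (pixels), "eye" and "orientation" of the camera in the world; the wrist camera has in their place "tool_from_camera" (4x4, takes a point from camera to tool coordinates, whose origin is the TCP and whose axes are the flange's). Camera axes: x right, y down, z forward; pixel columns grow to the right and rows downward; lengths in m; the calibration is good to about 2 mm. A picture is of the moment at which its call begins: read the wrist's pose just before it. calibration takes no time and is no camera call.
- r.hand_in(): hands the job in; it is judged then, once.
The state is a dict: "clock": time; "joints": joint angles; "qvel": joint speeds; "effort": joint torques, N m; "tool_pos": TCP position; "tool_rot": TCP orientation; "wrist_force": force on the tool from outside, world axes, zero at the start; "wrist_torque": the same for the moment, N m; "gripper_width": finger opening in m; "grasp_force": force on a finger pad.
Only numpy, scipy, OpenCV 4.12 (cv2) and the standard library are available. Lean on these libraries where they do the work, as an engineer would, in place of code of your own. Each camera call takes 0.05 s, during which the arm holds its last target. There are 200 camera calls.

## Working session

There is one attempt and no reset: what is moved stays moved. The work goes in short steps, Python scripts to look and compute and a shell command to move; the robot and the scene stay as the last step left them, time stands still between calls to the robot, and variables do not carry over. Pictures are saved under pics/ and viewed, at most 15 in all, crops included, and the job is handed in when it is done.

```bash
mkdir -p pics
python3 - <<'E'
from bench import r,camera,calibration
import cv2
for n in("scene","side"):
    cv2.imwrite(f"pics/{n}0.png",camera(n)[:,:,::-1]); print(calibration(n))
print(calibration("wrist")); print(r.read_state())
E
```

```text
{'fx': 386.34318213681655, 'fy': 386.34318213681655, 'cx': 285.03237654735756, 'cy': 213.0929444036903, 'eye': array([ 1.25428038, -0.28614575,  0.65047317]), 'orientation': array([-1.85229714, -1.32768148,  0.70731313])}
{'fx': 411.1010931281966, 'fy': 411.1010931281966, 'cx': 281.2463016318923, 'cy': 207.68965855737434, 'eye': array([ 0.05273775, -0.66322266,  0.82313031]), 'orientation': array([-2.29030876,  0.64587998, -0.26050307])}
{'fx': 319.5916140258564, 'fy': 319.5916140258564, 'cx': 281.7208955130195, 'cy': 209.3660773421783, 'tool_from_camera': array([[ 3.10633921e-04, -9.52799612e-01, -3.03599743e-01,
         7.86776525e-02],
       [ 9.99999928e-01,  3.61923413e-04, -1.12670016e-04,
         1.09847851e-05],
       [ 2.17231803e-04, -3.03599686e-01,  9.52799655e-01,
        -1.41946544e-01],
       [ 0.00000000e+00,  0.00000000e+00,  0.00000000e+00,
         1.00000000e+00]])}
{'clock': 0.1, 'joints': array([-1.33991026e-01,  1.50934458e-01,  1.43793398e+00,  2.21500706e-05,
        1.55377516e+00, -1.34006414e-01]), 'qvel': array([-0.00010283, -0.00131832, -0.00384623,  0.000311  ,  0.00015307,
       -0.00114778]), 'effort': array([ 4.39465453e-03, -7.14378047e+01, -5.71798074e+01, -8.77157845e-05,
        7.01135112e-03, -1.30998615e-04]), 'tool_pos': array([5.74796032e-01, 2.00618907e-05, 2.30753121e-01]), 'tool_rot': array([-2.22082425e+00, -2.22085756e+00,  9.72965055e-04]), 'wrist_force': array([0.30400006, 0.05252595, 0.04141297]), 'wrist_torque': array([-0.04229665, -0.04011259,  0.00147083]), 'grasp_force': 0.0, 'gripper_width': 0.08500177777239824}
```

View pics/scene0.png

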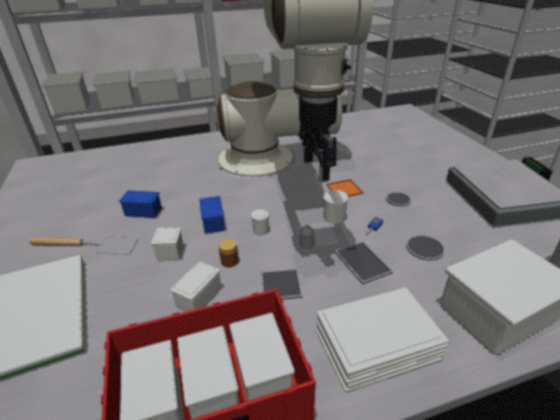

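View pics/side0.png

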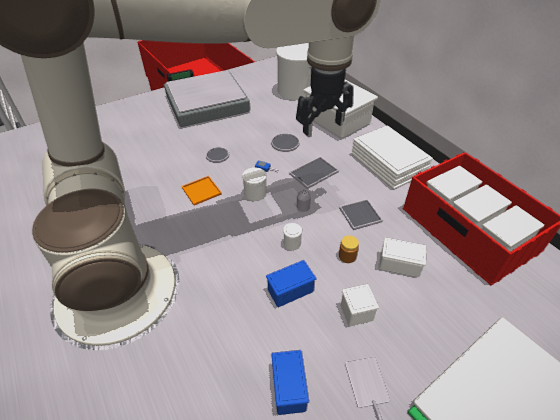

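Run:
```python
import cv2
def crop(n,x0,y0,x1,y1,s):
    im=cv2.imread(f"pics/{n}0.png")[y0:y1,x0:x1]
    im=cv2.resize(im,None,fx=s,fy=s,interpolation=cv2.INTER_CUBIC)
    for x in range(x0,x1,20):
        cv2.line(im,((x-x0)*s,0),((x-x0)*s,5 if x%100 else 12),(0,0,255),1)
        if x%40==0: cv2.putText(im,str(x),((x-x0)*s,18),0,.38,(0,0,255),1)
    for y in range(y0,y1,20):
        cv2.line(im,(0,(y-y0)*s),(6,(y-y0)*s),(0,0,255),1); cv2.putText(im,str(y),(8,(y-y0)*s+4),0,.38,(0,0,255),1)
    cv2.imwrite(f"pics/{n}_crop.png",im)
crop("scene",100,170,460,310,2); crop("side",170,130,436,330,3)
```

```text
(no output)
```

View pics/side_crop.png

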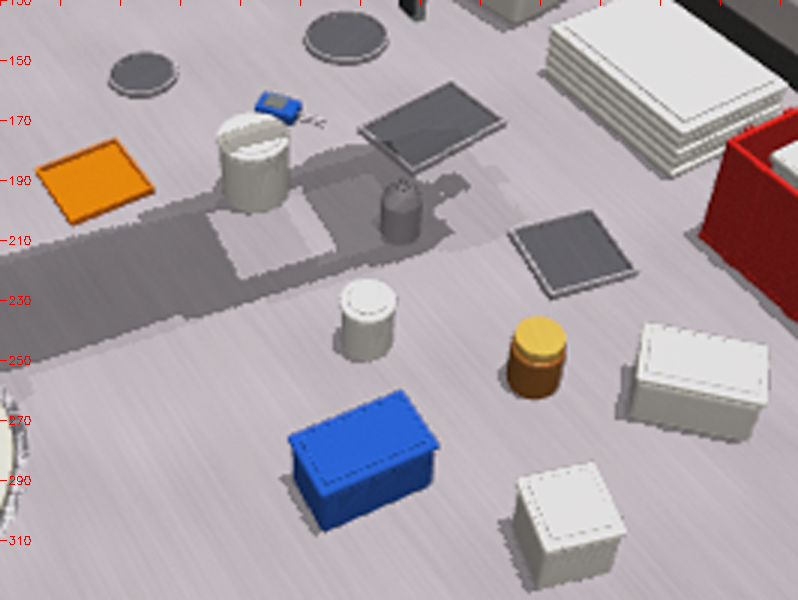

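The side crop settles which things are meant:
- **Oblong tub:** white box at side px (404,256). The blue boxes at (291,283) and (290,382) are the look-alikes, and the white blocks in the red crate are scenery.
- **Square tray:** grey plate at (361,214). The orange one at (202,190) is not meant.
- **Other tubs:** square (360,304), small round (292,237), big round (255,184).
- **Other trays:** oblong (314,172), big round (285,142), small round (218,155).
- **Bystanders:** jar (349,250), shaker (304,201).

```bash
cat > h.py <<'E'
import numpy as np
from scipy.spatial.transform import Rotation as R
from bench import r,camera,calibration
def cam(n):
    c=calibration(n)
    if n=="wrist":
        s=r.read_state(); T=np.eye(4); T[:3,:3]=R.from_rotvec(s["tool_rot"]).as_matrix(); T[:3,3]=s["tool_pos"]
        T=T@c["tool_from_camera"]; return c,T[:3,:3],T[:3,3]
    return c,R.from_rotvec(c["orientation"]).as_matrix(),np.array(c["eye"])
def ground(C,uv,z):
    c,M,e=C; uv=np.atleast_2d(np.array(uv,float))
    d=np.c_[(uv[:,0]-c["cx"])/c["fx"],(uv[:,1]-c["cy"])/c["fy"],np.ones(len(uv))]@M.T
    return (e+d*((z-e[2])/d[:,2])[:,None])[:,:2]
def quad(p):  # consecutive corners -> centre, edge lengths & angles
    d=np.roll(p,-1,0)-p
    return p.mean(0).round(4),np.hypot(*d.T).round(3),np.degrees(np.arctan2(d[:,1],d[:,0])).round(1)
E
python3 - <<'E'
from h import *
C=cam("side"); g=lambda p,z:ground(C,np.array(p)/3.+[170,130],z)
print("M",C[1][:,2])
print("sq",*quad(g([(516,478),(594,463),(624,527),(541,545)],.064)))
print("ob",*quad(g([(650,325),(769,346),(764,403),(638,378)],.060)))
print("tsq",*quad(g([(509,232),(592,211),(636,271),(554,294)],.008)))
print("tob",*quad(g([(361,129),(451,83),(505,123),(414,168)],.008)))
for n,p,z in [("small",[369,299],.058),("big",[254,137],.074),("tbig",[346,36],.006),("tsmall",[144,74],.006),("jar",[540,338],.058),("shaker",[401,232],0.004)]: print(n,g([p],z))
E
```

```text
M [ 0.36391877  0.59968089 -0.71270328]
sq [ 0.4425 -0.3411] [0.06  0.055 0.061 0.056] [ -19.1 -107.6  161.8   70.7]
ob [ 0.6165 -0.2956] [0.093 0.059 0.095 0.057] [ -45.1 -138.9  133.8   39.1]
tsq [ 0.6427 -0.1115] [0.086 0.082 0.082 0.083] [ -12.6 -101.3  168.2   81.2]
tob [0.6351 0.1011] [0.121 0.082 0.117 0.078] [   6.1  -83.6 -176.2   99.6]
small [[ 0.42837734 -0.09997609]]
big [[0.43743985 0.11188349]]
tbig [[0.64053226 0.27750293]]
tsmall [[0.42177156 0.33320063]]
jar [[ 0.52282859 -0.20701785]]
shaker [[ 0.52515236 -0.00566051]]
```

```bash
python3 -m creep '[[0,0.1,0,-0.27,0,0,0],[0,0.2,0,-0.53,0,0,0],[0,0.27,0,-0.8,0,0,0],[0,0.27,0,-0.93,0,0,0],[0,0.27,0,-0.93,0,0,0],[0,0.27,0,-0.93,0,0,0],[0,0.27,0,-0.93,0,0,0]]'
python3 - <<'E'
from h import *; import cv2,pickle
C=cam("wrist"); im=camera("wrist")[:,:,::-1]; cv2.imwrite("pics/w1raw.png",im); pickle.dump(C,open("w1.pkl","wb"))
x0,y0,s=100,0,2
print(ground(C,[[0,0],[560,420]],0))
def mk(x0,y0,x1,y1,s,f):
    o=cv2.resize(im[y0:y1,x0:x1],None,fx=s,fy=s,interpolation=cv2.INTER_CUBIC)
    for x in range(x0,x1,20): cv2.putText(o,str(x),((x-x0)*s,10),0,.33,(0,0,255),1)
    for y in range(y0,y1,20): cv2.putText(o,str(y),(0,(y-y0)*s+4),0,.33,(0,0,255),1)
    cv2.imwrite(f,o)
mk(130,0,420,210,2,"pics/w1a.png"); mk(130,210,420,420,2,"pics/w1b.png")
E
```

```text
clock: 0.68
tool_pos: [0.5749, 0.0404, 0.3696]
tool_rot: [-2.221, -2.221, 0.002]
wrist_force: [1.3, -0.3, -0.1]
gripper_width: 0.0851
grasp_force: 0.0
[[ 0.18196572  0.26165099]
 [ 1.16477876 -0.5123895 ]]
```

View pics/w1raw.png

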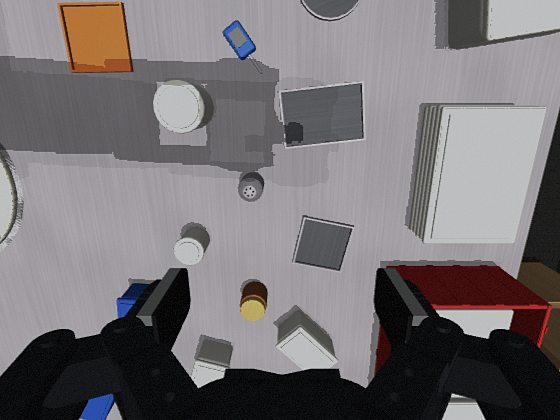

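The wrist view shows the oblong tray at (323,116), square tray at (323,243), big tub lid at (178,105), small tub lid at (189,250), shaker at (251,186) and jar cap at (253,308). I'll compare these with the side-camera values.

Run:
```python
from h import *; import pickle
C=pickle.load(open("w1.pkl","rb"))
print("tsq",*quad(ground(C,[(306,216),(353,225),(341,270),(293,260)],.008)))
print("tob",*quad(ground(C,[(280,95),(362,82),(365,140),(285,148)],.008)))
for n,p,z in [("small",[189,250],.058),("big",[178,105],.074),("jar",[253,309],.058),("shaker",[250,190],.055)]: print(n,ground(C,p,z))
# automatic: lid/tray outlines
import cv2
im=cv2.imread("pics/w1raw.png"); hsv=cv2.cvtColor(im,cv2.COLOR_BGR2HSV)
def dark(b,thr):
    x0,y0,x1,y1=b; g=im[y0:y1,x0:x1].max(2); m=(g<thr).astype('u1')if 0 else (g<thr).astype('uint8')
    m=cv2.morphologyEx(m,cv2.MORPH_CLOSE,np.ones((5,5))); m=cv2.morphologyEx(m,cv2.MORPH_OPEN,np.ones((5,5)))
    k=max(cv2.findContours(m,0,2)[0],key=cv2.contourArea); return cv2.boxPoints(cv2.minAreaRect(k))+[x0,y0]
for n,b in [("tsq",(285,208,362,278)),("tob",(283,75,372,155))]:
    p=dark(b,115); print(n,p.round(0).tolist(),*quad(ground(C,p,.004)))
```

```text
tsq [ 0.6452 -0.1022] [0.081 0.086 0.087 0.084] [ -11.3 -100.3  167.1   75.6]
tob [0.6364 0.1055] [0.122 0.084 0.124 0.078] [   8.5  -82.5 -174.3   95.6]
small [[ 0.43029643 -0.09176117]]
big [[0.43921323 0.12223982]]
jar [[ 0.52684726 -0.19839643]]
shaker [[0.52762247 0.00351669]]
tsq [[291.0, 261.0], [301.0, 214.0], [352.0, 225.0], [342.0, 272.0]] [ 0.6436 -0.1045] [0.089 0.089 0.09  0.093] [ 79.8 -12.3 -97.3 167.1]
tob [[279.0, 89.0], [361.0, 83.0], [365.0, 140.0], [283.0, 146.0]] [0.6355 0.108 ] [0.122 0.084 0.129 0.084] [   4.3  -80.8 -175.4   94.8]
```

View pics/scene_crop.png

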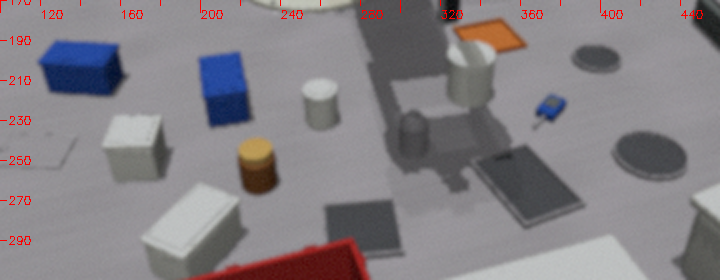

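The scene crop shows the same layout, with tray corners and lids clear, so it gives a third opinion.

Run:
```python
from h import *
C=cam("scene"); g=lambda p,z:ground(C,np.array(p)/2.+[100,170],z)
print("tsq",*quad(g([(325,205),(391,200),(403,252),(328,256)],.006)))
print("tob",*quad(g([(471,163),(525,146),(585,203),(528,225)],.006)))
print("sq",*quad(g([(119,116),(159,115),(162,147),(105,149)],.064)))
print("ob",*quad(g([(202,185),(239,200),(186,250),(145,237)],.060)))
for n,p,z in [("small",[320,89],.058),("big",[471,54],.074),("tbig",[650,155],.006),("tsmall",[597,58],.006),("jar",[256,149],.058)]: print(n,g([p],z))
```

```text
tsq [ 0.6471 -0.107 ] [0.079 0.084 0.083 0.081] [  77.   -10.4 -105.1  166.8]
tob [0.6416 0.1063] [0.08  0.119 0.081 0.122] [  95.4    8.4  -82.8 -172.1]
sq [ 0.4565 -0.3348] [0.05  0.066 0.068 0.065] [  72.9   -2.6 -106.2  162.2]
ob [ 0.6241 -0.2879] [0.052 0.085 0.05  0.091] [  42.8  -49.6 -130.2  131.7]
small [[ 0.43711517 -0.09660577]]
big [[0.44849826 0.11555526]]
tbig [[0.64682769 0.27877662]]
tsmall [[0.42768578 0.33724247]]
jar [[ 0.53141593 -0.20164998]]
```

```bash
python3 -m creep '[[0,0.5,-0.89,1,0,0,0],[0,0.5,-0.89,1,0,0,0],[0,0.5,-0.89,1,0,0,0],[0,0.5,-0.89,1,0,0,0],[0,0.5,-0.89,1,0,0,0],[0,0.5,-0.89,1,0,0,0],[0,0.5,-0.89,1,0,0,0],[0,0.5,-0.89,1,0,0,0],[0,0.5,-0.89,1,0,0,0]]'
cat > look.py <<'E'
from h import *; import cv2,pickle,sys
n=sys.argv[1]; C=cam("wrist"); im=camera("wrist")[:,:,::-1]
o=im.copy()
for x in range(0,560,40): cv2.putText(o,str(x),(x,8),0,.3,(0,0,255),1)
for y in range(0,420,20): cv2.putText(o,str(y),(0,y+4),0,.3,(0,0,255),1)
cv2.imwrite(f"pics/{n}.png",im);cv2.imwrite(f"pics/{n}t.png",o); pickle.dump(C,open(n+".pkl","wb"))
E
python3 look.py w2
```

```text
clock: 1.48
tool_pos: [0.4425, 0.1151, 0.2216]
tool_rot: [2.221, 2.22, 0.001]
wrist_force: [0.4, -1.0, 0.0]
gripper_width: 0.0853
grasp_force: 0.0
```

View pics/w2t.png

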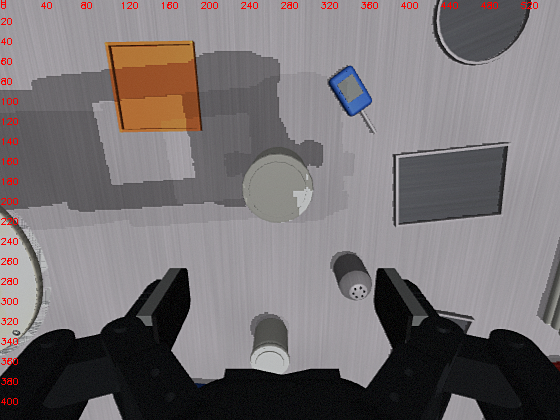

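The wrist close-up shows the big tub's lid at (278,185), the oblong tray at (450,185) with corners (394,157), (507,144), (502,212), (395,225), and the bottom of the big round tray at (480,64).

Run:
```python
from h import *; import pickle
C=pickle.load(open("w2.pkl","rb"))
print("tob",*quad(ground(C,[(394,157),(507,144),(502,212),(395,225)],.008)))
for n,p,z in [("big",[279,188],.074),("small",[269,359],.058),("shaker",[359,290],.058),("tbig_bottom",[476,64],.008),("tbigL",[433,18],.008),("tbigR",[528,18],.008)]: print(n,ground(C,p,z))
c,M,e=C
for z in(0,.074):
  q=(np.array([.4425,.1151,z])-e)@M; print(c["fx"]*q[0]/q[2]+c["cx"],c["fy"]*q[1]/q[2]+c["cy"])
```

```text
tob [0.6338 0.1088] [0.123 0.079 0.125 0.081] [   6.6  -82.1 -172.5   96.9]
big [[0.44013896 0.1223873 ]]
small [[ 0.42764171 -0.08878669]]
shaker [[0.52700416 0.00400656]]
tbig_bottom [[0.64097911 0.23604794]]
tbigL [[0.59115098 0.27741447]]
tbigR [[0.68439208 0.27741499]]
281.5168390656449 178.7972898953147
281.5389133673493 195.55932762256126
```

```bash
python3 -m creep '[[0,0.023,0,0.28,0,0,0],[0,0.023,0,0.56,0,0,0],[0,0.023,0,0.84,0,0,0],[0,0.023,0,0.9,0,0,0]]' && python3 -m creep '[[0,0,0,0.12,0,0,0],[0,0,0,0.24,0,0,0],[0,0,0,0.32,0,0,0],[0,0,0,0.4,0,0,0],[0,0,0,0.4,0,0,0],[0,0,0,0.4,0,0,0],[60,0,0,0.4,0,0,0],[90,0,0,0.4,0,0,0],[255,0,0,0.4,0,0,0],[255,0,0,0.4,0,0,0],[255,0,0,0.4,0,0,0],[255,0,0,0.4,0,0,0]]'
```

```text
clock: 1.87
tool_pos: [0.4396, 0.1183, 0.0809]
tool_rot: [-2.219, -2.218, 0.008]
wrist_force: [-1.0, -0.2, -1.8]
gripper_width: 0.0856
grasp_force: 0.0
clock: 2.87
tool_pos: [0.4422, 0.1189, 0.0274]
tool_rot: [2.221, 2.221, 0.002]
wrist_force: [-3.5, -1.0, 11.3]
gripper_width: 0.0669
grasp_force: 64.4
```

```bash
python3 -m creep '[[255,0,0,-0.08,0,0,0],[255,0,0,-0.2,0,0,0],[255,0,0,-0.35,0,0,0],[255,0,0,-0.5,0,0,0],[255,0,0,-0.6,0,0,0],[255,0.1,0.12,-0.6,0,0,0],[255,0.2,0.24,-0.6,0,0,0],[255,0.3,0.36,-0.6,0,0,0],[255,0.4,0.48,-0.6,0,0,0],[255,0.5,0.6,-0.6,0,0,0],[255,0.6,0.72,-0.6,0,0,0],[255,0.7,0.84,-0.6,0,0,0]]' && python3 -m creep '[[255,0.1,0.12,0,0,0,0],[255,0.2,0.26,0,0,0,0],[255,0.3,0.4,0,0,0,0],[255,0.387,0.487,0,0,0,0],[255,0.387,0.487,0.15,0,0,0],[255,0.387,0.487,0.3,0,0,0],[255,0.387,0.487,0.4,0,0,0],[255,0.387,0.487,0.4,0,0,0],[255,0.387,0.487,0.4,0,0,0],[255,0.387,0.487,0.4,0,0,0]]' && python3 look.py w3
```

```text
clock: 3.87
tool_pos: [0.5684, 0.2248, 0.1165]
tool_rot: [2.221, 2.221, 0.001]
wrist_force: [1.8, 0.0, -3.0]
gripper_width: 0.0666
grasp_force: 68.4
clock: 4.7
tool_pos: [0.6412, 0.2821, 0.0576]
tool_rot: [2.221, 2.221, 0.003]
wrist_force: [-0.1, -0.2, -2.1]
gripper_width: 0.0668
grasp_force: 68.6
```

View pics/w3t.png

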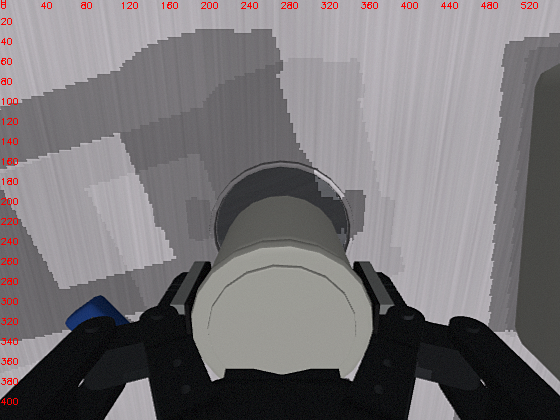

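Run:
```python
from h import *; import pickle
C=pickle.load(open("w3.pkl","rb"))
print("tray far outer",ground(C,(281,161),.008),"-> centre y -.047;  L/R",ground(C,[(215,225),(350,225)],.008))
print("tub base far",ground(C,(285,197),.0302),"-> centre y -.034"); print("lid far",ground(C,(283,241),.1042))
```

```text
tray far outer [[0.64081353 0.33027011]] -> centre y -.047;  L/R [[0.59864198 0.28934553]
 [0.68489491 0.28931947]]
tub base far [[0.64301866 0.31400141]] -> centre y -.034
lid far [[0.64152008 0.319674  ]]
```

```bash
python3 -m creep '[[255,0,0,0.06,0,0,0],[255,0,0,0.11,0,0,0],[255,0,0,0.14,0,0,0],[255,0,0,0.155,0,0,0],[255,0,0,0.165,0,0,0],[255,0,0,0.172,0,0,0],[255,0,0,0.18,0,0,0],[255,0,0,0.186,0,0,0],[255,0,0,0.186,0,0,0],[255,0,0,0.186,0,0,0]]' && python3 -m creep '[[40,0,0,0,0,0,0],[20,0,0,0,0,0,0],[0,0,0,0,0,0,0],[0,0,0,0,0,0,0],[0,0,0,0,0,0,0],[0,0,0,-0.1,0,0,0],[0,0,0,-0.3,0,0,0],[0,0,0,-0.5,0,0,0],[0,0,0,-0.7,0,0,0],[0,0,0,-0.9,0,0,0],[0,0,0,-0.9,0,0,0]]'
```

```text
clock: 5.58
tool_pos: [0.6406, 0.282, 0.0295]
tool_rot: [2.221, 2.221, 0.001]
wrist_force: [-7.8, -3.7, 12.4]
gripper_width: 0.0668
grasp_force: 70.0
clock: 6.5
tool_pos: [0.6423, 0.2826, 0.1698]
tool_rot: [2.219, 2.219, 0.012]
wrist_force: [1.1, 0.2, 2.4]
gripper_width: 0.0857
grasp_force: 0.0
```

```bash
python3 -m creep '[[0,-0.2,-0.11,0,0,0,0],[0,-0.4,-0.22,0,0,0,0],[0,-0.6,-0.33,0,0,0,0],[0,-0.8,-0.44,0,0,0,0],[0,-1,-0.56,0,0,0,0]]' && python3 -m creep '[[0,-0.2,-0.11,0,0,0,0],[0,-0.4,-0.22,0,0,0,0],[0,-0.6,-0.33,0,0,0,0],[0,-0.8,-0.44,0,0,0,0],[0,-1,-0.56,0,0,0,0]]' && python3 -m creep '[[0,-0.2,-0.11,0,0,0,0],[0,-0.4,-0.2,0,0,0,0],[0,-0.513,-0.28,0.1,0,0,0],[0,-0.513,-0.28,0.2,0,0,0],[0,-0.513,-0.28,0.2,0,0,0],[0,-0.513,-0.28,0.2,0,0,0]]'&& python3 look.py w4
```

```text
clock: 6.92
tool_pos: [0.5556, 0.1308, 0.1626]
tool_rot: [2.221, 2.222, 0.0]
wrist_force: [1.1, -0.1, 0.4]
gripper_width: 0.0851
grasp_force: 0.0
clock: 7.33
tool_pos: [0.4716, -0.0191, 0.1628]
tool_rot: [2.221, 2.221, 0.0]
wrist_force: [0.9, -1.2, -0.8]
gripper_width: 0.0855
grasp_force: 0.0
clock: 7.83
tool_pos: [0.4303, -0.0949, 0.1328]
tool_rot: [-2.221, -2.22, 0.0]
wrist_force: [0.1, -0.8, 1.0]
gripper_width: 0.0857
grasp_force: 0.0
```

View pics/w4t.png

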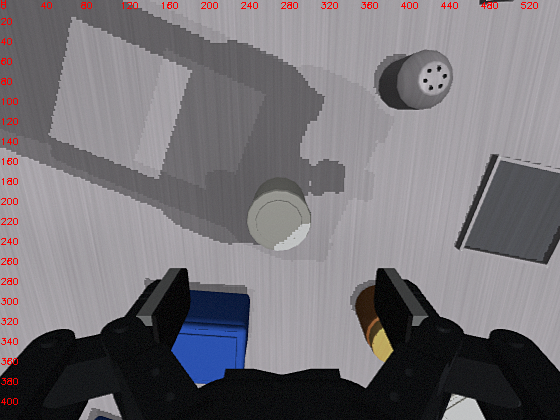

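The small tub's lid is at (280,220), with the blue box at (210,330) and jar at (375,330) further back.

Run:
```python
from h import *; import pickle
C=pickle.load(open("w4.pkl","rb"))
print("small lid",ground(C,(280,220),.058)); print("blue far corners",ground(C,[(250,294),(185,290)],.06),ground(C,(250,294),.0)); print("jar far",ground(C,(357,290),.03))
print("tsq corner L, far-left",ground(C,[(459,248),(494,156)],.008), ground(C,(547,263),.008))
```

```text
small lid [[ 0.42901896 -0.09328164]]
blue far corners [[ 0.4058137  -0.15302505]
 [ 0.35605555 -0.14953062]] [[ 0.3989173 -0.1912248]]
jar far [[ 0.49597783 -0.16807973]]
tsq corner L, far-left [[ 0.59159694 -0.13805591]
 [ 0.60666324 -0.05459357]] [[ 0.67544198 -0.15316976]]
```

```bash
python3 -m creep '[[0,0,0,0.15,0,0,0],[0,0,0,0.3,0,0,0],[0,0,0,0.45,0,0,0],[0,0,0,0.58,0,0,0],[0,0,0,0.7,0,0,0],[0,0,0,0.777,0,0,0],[0,0,0,0.777,0,0,0],[60,0,0,0.777,0,0,0],[100,0,0,0.777,0,0,0],[140,0,0,0.777,0,0,0],[255,0,0,0.777,0,0,0],[255,0,0,0.777,0,0,0],[255,0,0,0.777,0,0,0],[255,0,0,0.777,0,0,0],[255,0,0,0.777,0,0,0]]' && python3 -m creep '[[255,0,0,-0.1,0,0,0],[255,0,0,-0.3,0,0,0],[255,0,0,-0.5,0,0,0],[255,0,0,-0.7,0,0,0],[255,0,0,-0.9,0,0,0],[255,0,0,-0.9,0,0,0]]'
```

```text
clock: 9.13
tool_pos: [0.4312, -0.0951, 0.0177]
tool_rot: [2.22, 2.22, 0.001]
wrist_force: [-2.1, 2.3, 11.5]
gripper_width: 0.0468
grasp_force: 60.2
clock: 9.63
tool_pos: [0.4326, -0.0957, 0.1575]
tool_rot: [2.216, 2.216, 0.005]
wrist_force: [0.5, -0.7, 0.8]
gripper_width: 0.047
grasp_force: 61.9
```

```bash
python3 -m creep '[[255,0.1,0,0,0,0,0],[255,0.3,0,0,0,0,0],[255,0.5,0,0,0,0,0],[255,0.7,0,0,0,0,0],[255,0.9,0,0,0,0,0],[255,1,0,0,0,0,0]]' && python3 -m creep '[[255,0.2,0,0,0,0,0],[255,0.4,0,0,0,0,0],[255,0.6,0,0,0,0,0],[255,0.8,0,0,0,0,0],[255,1,0,0,0,0,0]]' && python3 -m creep '[[255,0.2,0,0,0,0,0],[255,0.4,-0.02,0,0,0,0],[255,0.6,-0.05,0,0,0,0],[255,0.8,-0.05,0,0,0,0],[255,0.893,-0.05,0.1,0,0,0],[255,0.893,-0.05,0.3,0,0,0],[255,0.893,-0.05,0.5,0,0,0],[255,0.893,-0.05,0.65,0,0,0],[255,0.893,-0.05,0.72,0,0,0],[255,0.893,-0.05,0.72,0,0,0],[255,0.893,-0.05,0.72,0,0,0]]' && python3 look.py w5
```

```text
clock: 10.13
tool_pos: [0.4302, 0.0576, 0.1517]
tool_rot: [2.22, 2.223, 0.002]
wrist_force: [0.2, -0.4, -1.7]
gripper_width: 0.047
grasp_force: 61.9
clock: 10.55
tool_pos: [0.4303, 0.2066, 0.1517]
tool_rot: [2.221, 2.221, 0.001]
wrist_force: [0.2, 0.2, -0.5]
gripper_width: 0.047
grasp_force: 61.9
clock: 11.47
tool_pos: [0.4233, 0.3391, 0.0441]
tool_rot: [2.222, 2.221, 0.0]
wrist_force: [0.7, 0.4, -0.3]
gripper_width: 0.047
grasp_force: 61.9
```

View pics/w5t.png

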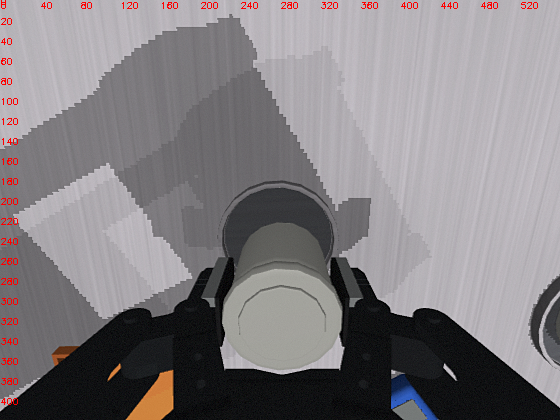

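Run:
```python
from h import *; import pickle
C=pickle.load(open("w5.pkl","rb"))
print("tray far outer",ground(C,(277,181),.008)-[0,.037],"L/R",ground(C,[(219,232),(335,232)],.008))
print("tub base far",ground(C,(281,222),.027)-[0,.024]); print("lid far",ground(C,(282,261),.085)-[0,.024])
```

```text
tray far outer [[0.4206454  0.34098586]] L/R [[0.38581134 0.34683754]
 [0.45521234 0.34685048]]
tub base far [[0.42295208 0.33609089]]
lid far [[0.42342929 0.34261064]]
```

```bash
python3 -m creep '[[255,0.01,-0.017,0.05,0,0,0],[255,0.01,-0.017,0.1,0,0,0],[255,0.01,-0.017,0.125,0,0,0],[255,0.01,-0.017,0.14,0,0,0],[255,0.01,-0.017,0.15,0,0,0],[255,0.01,-0.017,0.158,0,0,0],[255,0.01,-0.017,0.165,0,0,0],[255,0.01,-0.017,0.168,0,0,0],[255,0.01,-0.017,0.168,0,0,0],[255,0.01,-0.017,0.168,0,0,0]]' && python3 -m creep '[[110,0,0,0,0,0,0],[80,0,0,0,0,0,0],[40,0,0,0,0,0,0],[0,0,0,0,0,0,0],[0,0,0,0,0,0,0],[0,0,0,0,0,0,0],[0,0,0,-0.1,0,0,0],[0,0,0,-0.3,0,0,0],[0,0,0,-0.5,0,0,0],[0,0,0,-0.7,0,0,0],[0,0,0,-0.97,0,0,0],[0,0,0,-0.97,0,0,0]]'
```

```text
clock: 12.35
tool_pos: [0.4205, 0.3405, 0.0197]
tool_rot: [2.221, 2.221, 0.001]
wrist_force: [-10.3, -6.3, 23.8]
gripper_width: 0.0465
grasp_force: 64.3
clock: 13.35
tool_pos: [0.4225, 0.3418, 0.171]
tool_rot: [2.22, 2.22, 0.014]
wrist_force: [1.1, 1.0, 2.6]
gripper_width: 0.0854
grasp_force: 0.0
```

```bash
for i in 1; do :; done; python3 -m creep '[[0,-0.25,0,0,0,0,0],[0,-0.5,0,0,0,0,0],[0,-0.75,0,0,0,0,0],[0,-1,0,0,0,0,0]]' >/dev/null && python3 -m creep '[[0,-0.25,0,0,0,0,0],[0,-0.5,0,0,0,0,0],[0,-0.75,0,0,0,0,0],[0,-1,0,0,0,0,0]]' >/dev/null && python3 -m creep '[[0,-0.25,0,0,0,0,0],[0,-0.5,0,0,0,0,0],[0,-0.75,0,0,0,0,0],[0,-1,0,0,0,0,0]]' >/dev/null && python3 -m creep '[[0,-0.25,0,0,0,0,0],[0,-0.5,0.05,0,0,0,0],[0,-0.75,0.1,0,0,0,0],[0,-1,0.17,0,0,0,0]]' && python3 -m creep '[[0,-0.25,0,0,0,0,0.03],[0,-0.5,0,0,0,0,0.06],[0,-0.5,0,0,0,0,0.103],[0,-0.5,0,0,0,0,0.103],[0,-0.5,0,0,0,0,0.103],[0,-0.5,0,0,0,0,0.103]]' && python3 look.py w6
```

```text
clock: 14.68
tool_pos: [0.4456, -0.2617, 0.1636]
tool_rot: [2.222, 2.22, -0.0]
wrist_force: [1.6, -0.0, -0.0]
gripper_width: 0.0854
grasp_force: 0.0
clock: 15.18
tool_pos: [0.4461, -0.3337, 0.1636]
tool_rot: [-2.546, -1.841, -0.0]
wrist_force: [0.1, 0.2, -0.4]
gripper_width: 0.0856
grasp_force: 0.0
```

View pics/w6t.png

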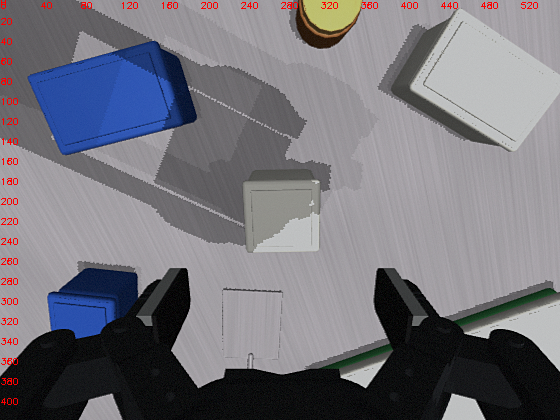

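Square tub's lid has corners (244,183), (319,180), (319,249), (247,252); the oblong tub's lid shows corners (458,9), (411,87), (512,151).

Run:
```python
from h import *; import pickle
C=pickle.load(open("w6.pkl","rb"))
print(*quad(ground(C,[(244,182),(319,180),(319,249),(246,252)],.064)))
p=ground(C,[(458,8),(410,87),(512,152)],.06); print(p,"ob centre",(p[0]+p[2])/2,*quad(p))
```

```text
[ 0.4445 -0.3381] [0.058 0.058 0.06  0.059] [ -16.7 -106.2  164.3   71.3]
[[ 0.60271877 -0.23546346]
 [ 0.56232053 -0.27438928]
 [ 0.62701747 -0.34453882]] ob centre [ 0.61486812 -0.29000114] [ 0.5974 -0.2848] [0.056 0.095 0.112] [-136.1  -47.3  102.6]
```

```bash
python3 -m creep '[[0,-0.037,0.005,0.2,0,0,-0.006],[0,-0.037,0.005,0.4,0,0,-0.006],[0,-0.037,0.005,0.6,0,0,-0.006],[0,-0.037,0.005,0.75,0,0,-0.006],[0,-0.037,0.005,0.88,0,0,-0.006],[0,-0.037,0.005,0.96,0,0,-0.006],[0,-0.037,0.005,0.96,0,0,-0.006],[40,-0.037,0.005,0.96,0,0,-0.006],[70,-0.037,0.005,0.96,0,0,-0.006],[100,-0.037,0.005,0.96,0,0,-0.006],[255,-0.037,0.005,0.96,0,0,-0.006],[255,-0.037,0.005,0.96,0,0,-0.006],[255,-0.037,0.005,0.96,0,0,-0.006],[255,-0.037,0.005,0.96,0,0,-0.006],[255,-0.037,0.005,0.96,0,0,-0.006]]' && python3 -m creep '[[255,0,0,-0.1,0,0,0],[255,0,0,-0.3,0,0,0],[255,0,0,-0.5,0,0,0],[255,0,0,-0.7,0,0,0],[255,0,0,-0.8,0,0,0],[255,0,0,-0.8,0,0,0],[255,0,0,-0.8,0,0,0]]'
```

```text
clock: 16.48
tool_pos: [0.4456, -0.3405, 0.0213]
tool_rot: [2.531, 1.858, 0.001]
wrist_force: [0.0, 1.1, 8.0]
gripper_width: 0.0618
grasp_force: 66.1
clock: 17.07
tool_pos: [0.4451, -0.3402, 0.1405]
tool_rot: [2.531, 1.858, 0.0]
wrist_force: [0.0, -0.3, -2.9]
gripper_width: 0.0614
grasp_force: 65.9
```

```bash
python3 -m creep '[[255,0.12,0.05,0,0,0,0],[255,0.3,0.125,0,0,0,0],[255,0.48,0.2,0,0,0,0],[255,0.66,0.275,0,0,0,0],[255,0.84,0.35,0,0,0,0],[255,0.941,0.392,0,0,0,0]]' && python3 -m creep '[[255,0.16,0.07,0,0,0,0],[255,0.34,0.14,0,0,0,-0.01],[255,0.52,0.22,0,0,0,-0.02],[255,0.7,0.29,0,0,0,-0.034],[255,0.86,0.36,0,0,0,-0.034],[255,0.941,0.392,0.1,0,0,-0.034],[255,0.941,0.392,0.3,0,0,-0.034],[255,0.941,0.392,0.5,0,0,-0.034],[255,0.941,0.392,0.64,0,0,-0.034],[255,0.941,0.392,0.64,0,0,-0.034],[255,0.941,0.392,0.64,0,0,-0.034]]' && python3 look.py w7
```

```text
clock: 17.57
tool_pos: [0.5442, -0.2204, 0.138]
tool_rot: [-2.53, -1.859, 0.001]
wrist_force: [0.1, 0.5, -2.0]
gripper_width: 0.0615
grasp_force: 65.9
clock: 18.48
tool_pos: [0.6406, -0.106, 0.0417]
tool_rot: [-2.428, -1.989, 0.003]
wrist_force: [1.0, 1.0, -0.9]
gripper_width: 0.0616
grasp_force: 66.0
```

View pics/w7t.png

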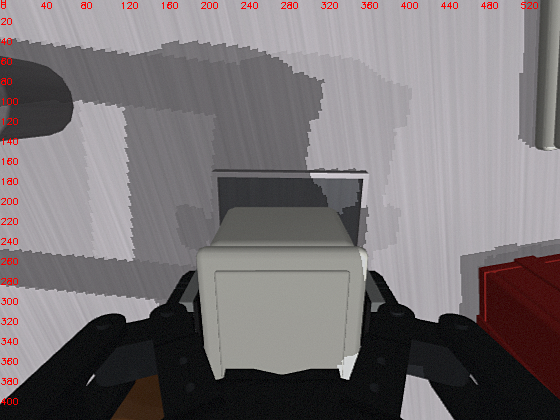

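Run:
```python
from h import *; import pickle
C=pickle.load(open("w7.pkl","rb"))
a=np.radians(-11.3); tx=np.array([-np.sin(a),np.cos(a)]); ty=np.array([np.cos(a),np.sin(a)])
T=np.array([.6406,-.106])
f=lambda p,z:[((q-T)@tx,(q-T)@ty) for q in ground(C,p,z)]
print("tray",np.round(f([(213,171),(368,172)],.008),4)); print("base",np.round(f([(229,208),(342,209)],.0204),4)); print("lid",np.round(f([(201,248),(363,247)],.0844),4))
```

```text
tray [[ 0.0451 -0.0385]
 [ 0.0445  0.0476]]
base [[ 0.0274 -0.0285]
 [ 0.0269  0.032 ]]
lid [[ 0.0333 -0.0274]
 [ 0.0337  0.0275]]
```

```bash
python3 -m creep '[[255,0.013,0.023,0.02,0,0,0],[255,0.013,0.023,0.06,0,0,0],[255,0.013,0.023,0.09,0,0,0],[255,0.013,0.023,0.105,0,0,0],[255,0.013,0.023,0.115,0,0,0],[255,0.013,0.023,0.122,0,0,0],[255,0.013,0.023,0.128,0,0,0],[255,0.013,0.023,0.13,0,0,0],[255,0.013,0.023,0.13,0,0,0],[255,0.013,0.023,0.13,0,0,0]]'
```

```text
clock: 19.37
tool_pos: [0.6456, -0.1048, 0.0242]
tool_rot: [2.43, 1.991, 0.0]
wrist_force: [0.9, 1.0, -1.7]
gripper_width: 0.0615
grasp_force: 66.0
```

```bash
python3 -m creep '[[255,0,0,0.006,0,0,0],[255,0,0,0.012,0,0,0],[255,0,0,0.016,0,0,0],[255,0,0,0.016,0,0,0],[255,0,0,0.016,0,0,0]]' && python3 -m creep '[[50,0,0,0,0,0,0],[30,0,0,0,0,0,0],[0,0,0,0,0,0,0],[0,0,0,0,0,0,0],[0,0,0,0,0,0,0],[0,0,0,-0.1,0,0,0],[0,0,0,-0.3,0,0,0],[0,0,0,-0.5,0,0,0],[0,0,0,-0.7,0,0,0],[0,0,0,-0.95,0,0,0],[0,0,0,-0.95,0,0,0],[0,0,0,-0.95,0,0,0]]'
```

```text
clock: 19.78
tool_pos: [0.6457, -0.1048, 0.0234]
tool_rot: [2.429, 1.991, 0.001]
wrist_force: [-10.1, 2.8, 17.9]
gripper_width: 0.0615
grasp_force: 68.1
clock: 20.78
tool_pos: [0.6465, -0.105, 0.1666]
tool_rot: [2.427, 1.989, 0.004]
wrist_force: [-1.2, -0.7, -0.8]
gripper_width: 0.0858
grasp_force: 0.0
```

Run:
```python
from h import *
C=cam("side")
print("crate base edge",ground(C,[(403,210),(495,278)],0)); 
for z in(.05,.1):print("crate top edge",z,ground(C,[(413,177),(500,240)],z))
print(r.read_state()["joints"])
```

```text
crate base edge [[ 0.75771229 -0.15635333]
 [ 0.78656692 -0.44146671]]
crate top edge 0.05 [[ 0.83050627 -0.10451642]
 [ 0.84515114 -0.38738458]]
crate top edge 0.1 [[ 0.78020631 -0.14064915]
 [ 0.79390406 -0.40522362]]
[-2.78585039e-01  3.40541086e-01  1.33361279e+00 -5.87493114e-06
  1.46338226e+00 -8.06821906e-02]
```

```bash
python3 -m creep '[[0,-0.25,0,0,0,0,0],[0,-0.5,0,0,0,0,0],[0,-0.75,0,0,0,0,0],[0,-1,0.048,0,0,0,0]]' && python3 -m creep '[[0,-0.255,0,0,0,0,-0.039],[0,-0.255,0,0,0,0,-0.078],[0,-0.255,0,0,0,0,-0.117],[0,-0.255,0,0,0,0,-0.156],[0,-0.255,0,0,0,0,-0.195],[0,-0.255,0,0,0,0,-0.234],[0,-0.255,0,0,0,0,-0.273],[0,-0.255,0,0,0,0,-0.302],[0,-0.255,0,0,0,0,-0.302],[0,-0.255,0,0,0,0,-0.302],[0,-0.255,0,0,0,0,-0.302]]' && python3 look.py w8
```

```text
clock: 21.12
tool_pos: [0.6218, -0.2543, 0.1631]
tool_rot: [-2.428, -1.991, 0.001]
wrist_force: [0.8, -0.7, 0.8]
gripper_width: 0.0855
grasp_force: 0.0
clock: 22.03
tool_pos: [0.6155, -0.2907, 0.1635]
tool_rot: [-1.257, -2.878, -0.0]
wrist_force: [-0.2, -0.2, -0.1]
gripper_width: 0.0855
grasp_force: 0.0
```

View pics/w8t.png

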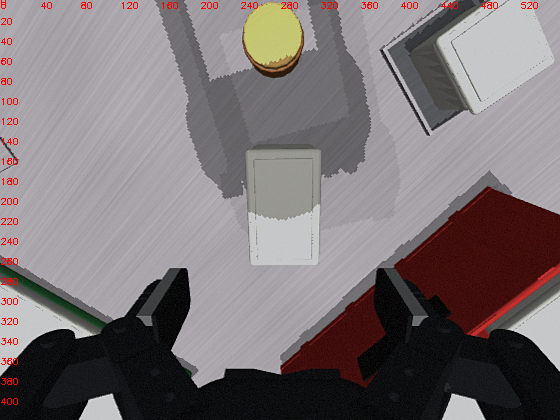

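The oblong tub's lid lies square in the wrist view with corners (247,150), (321,149), (319,264), (249,264). The square tub sits in its tray at the upper right.

Run:
```python
from h import *; import pickle
C=pickle.load(open("w8.pkl","rb"))
a=np.radians(90-2*np.degrees(np.arctan2(1.257,2.878))); a=np.pi/2-2*np.arctan2(1.257,2.878)
a=-(np.pi/2-2*np.arctan2(2.878,1.257)); print("yaw",np.degrees(a))
c,s=np.cos(a),np.sin(a)
q=ground(C,[(247,150),(321,149),(319,264),(249,264)],.06); k=quad(q); print(*k)
d=k[0]-[.6155,-.2907]; print("tool x,y units",d@[-s,c]/.15,d@[c,s]/.15)
print(ground(C,[(490,185),(284,365)],.1),ground(C,[(490,185),(284,365)],.06))
```

```text
yaw 42.81228055720732
[ 0.6174 -0.2892] [0.056 0.097 0.06  0.096] [  43.6  -46.  -137.2  132. ]
tool x,y units -0.001272406156126399 0.016088052306549718
[[ 0.69621289 -0.17502743]
 [ 0.69702456 -0.37504036]] [[ 0.72220325 -0.16378213]
 [ 0.72317287 -0.40271735]]
```

```bash
python3 -m creep '[[0,-0.018,0.012,0.2,0,0,-0.002],[0,-0.018,0.012,0.4,0,0,-0.002],[0,-0.018,0.012,0.6,0,0,-0.002],[0,-0.018,0.012,0.75,0,0,-0.002],[0,-0.018,0.012,0.88,0,0,-0.002],[0,-0.018,0.012,0.977,0,0,-0.002],[0,-0.018,0.012,0.977,0,0,-0.002],[40,-0.018,0.012,0.977,0,0,-0.002],[70,-0.018,0.012,0.977,0,0,-0.002],[100,-0.018,0.012,0.977,0,0,-0.002],[255,-0.018,0.012,0.977,0,0,-0.002],[255,-0.018,0.012,0.977,0,0,-0.002],[255,-0.018,0.012,0.977,0,0,-0.002],[255,-0.018,0.012,0.977,0,0,-0.002],[255,-0.018,0.012,0.977,0,0,-0.002]]' && python3 -m creep '[[255,0,0,-0.1,0,0,0],[255,0,0,-0.3,0,0,0],[255,0,0,-0.5,0,0,0],[255,0,0,-0.7,0,0,0],[255,0,0,-0.9,0,0,0],[255,0,0,-0.9,0,0,0],[255,0,0,-0.9,0,0,0]]'
```

```text
clock: 23.33
tool_pos: [0.6194, -0.2919, 0.0193]
tool_rot: [1.243, 2.883, -0.001]
wrist_force: [0.0, 1.2, 8.0]
gripper_width: 0.0598
grasp_force: 66.2
clock: 23.92
tool_pos: [0.6193, -0.2919, 0.1549]
tool_rot: [1.242, 2.882, -0.001]
wrist_force: [0.7, 0.7, -4.5]
gripper_width: 0.0595
grasp_force: 65.7
```

```bash
python3 -m creep '[[255,0.1,0.1,0,0,0,0],[255,0.24,0.24,0,0,0,0],[255,0.38,0.38,0,0,0,0],[255,0.52,0.53,0,0,0,0],[255,0.66,0.67,0,0,0,0],[255,0.8,0.82,0,0,0,0],[255,0.928,0.95,0,0,0,0]]' && python3 -m creep '[[255,0.13,0.13,0,0,0,-0.025],[255,0.26,0.26,0,0,0,-0.055],[255,0.39,0.39,0,0,0,-0.09],[255,0.52,0.53,0,0,0,-0.125],[255,0.66,0.67,0,0,0,-0.16],[255,0.8,0.82,0,0,0,-0.195],[255,0.88,0.9,0,0,0,-0.23],[255,0.928,0.95,0,0,0,-0.265],[255,0.928,0.95,0,0,0,-0.298],[255,0.928,0.95,0.1,0,0,-0.298],[255,0.928,0.95,0.3,0,0,-0.298],[255,0.928,0.95,0.5,0,0,-0.298],[255,0.928,0.95,0.68,0,0,-0.298],[255,0.928,0.95,0.753,0,0,-0.298],[255,0.928,0.95,0.753,0,0,-0.298],[255,0.928,0.95,0.753,0,0,-0.298]]' && python3 look.py w9
```

```text
clock: 24.5
tool_pos: [0.626, -0.0905, 0.1512]
tool_rot: [-1.242, -2.883, 0.0]
wrist_force: [-0.2, 1.5, -2.3]
gripper_width: 0.0594
grasp_force: 65.6
clock: 25.83
tool_pos: [0.6346, 0.1066, 0.0398]
tool_rot: [0.192, -3.135, -0.0]
wrist_force: [0.3, 0.8, -1.6]
gripper_width: 0.0594
grasp_force: 65.4
```

View pics/w9t.png

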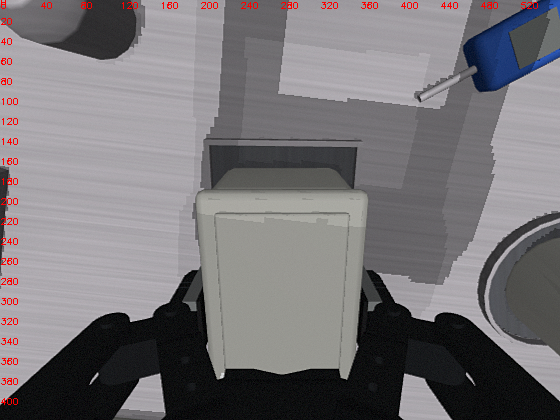

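Run:
```python
from h import *; import pickle
C=pickle.load(open("w9.pkl","rb"))
a=np.pi-2*np.arctan2(.192,3.135); a=2*np.arctan2(3.135,-.192)-np.pi/2; print(np.degrees(a))
tx=np.array([-np.sin(a),np.cos(a)]); ty=np.array([np.cos(a),np.sin(a)])
T=np.array([.6346,.1066])
f=lambda p,z:np.round([((q-T)@tx,(q-T)@ty) for q in ground(C,p,z)],4)
print("tray",f([(205,140),(362,139)],.008)); print("base",f([(219,169),(345,168)],.0205)); print("lid",f([(198,191),(366,191)],.0805))
```

```text
97.00929282746046
tray [[ 0.0612 -0.0401]
 [ 0.0617  0.0437]]
base [[ 0.0479 -0.0311]
 [ 0.0484  0.0331]]
lid [[ 0.0517 -0.0265]
 [ 0.0517  0.0284]]
```

```bash
python3 -m creep '[[255,-0.007,0.005,0.02,0,0,0],[255,-0.007,0.005,0.06,0,0,0],[255,-0.007,0.005,0.09,0,0,0],[255,-0.007,0.005,0.105,0,0,0],[255,-0.007,0.005,0.115,0,0,0],[255,-0.007,0.005,0.122,0,0,0],[255,-0.007,0.005,0.128,0,0,0],[255,-0.007,0.005,0.132,0,0,0],[255,-0.007,0.005,0.136,0,0,0],[255,-0.007,0.005,0.139,0,0,0],[255,-0.007,0.005,0.139,0,0,0],[255,-0.007,0.005,0.139,0,0,0]]'
```

```text
clock: 26.88
tool_pos: [0.6356, 0.1075, 0.0212]
tool_rot: [-0.192, 3.135, -0.0]
wrist_force: [-18.6, -2.4, 28.5]
gripper_width: 0.0593
grasp_force: 69.1
```

```bash
python3 -m creep '[[50,0,0,0,0,0,0],[30,0,0,0,0,0,0],[0,0,0,0,0,0,0],[0,0,0,0,0,0,0],[0,0,0,0,0,0,0],[0,0,0,-0.1,0,0,0],[0,0,0,-0.3,0,0,0],[0,0,0,-0.5,0,0,0],[0,0,0,-0.75,0,0,0],[0,0,0,-1,0,0,0],[0,0,0,-1,0,0,0]]' && python3 -m creep '[[0,0.2,0,-0.2,0,0,0],[0,0.4,0,-0.4,0,0,0],[0,0.6,0,-0.6,0,0,0],[0,0.8,0,-0.8,0,0,0],[0,1,0,-1,0,0,0],[0,1,0,-1,0,0,0],[0,1,0,-1,0,0,0]]' && python3 look.py w10
python3 - <<'E'
from h import *; import cv2
im=camera("side")[120:330,140:440,::-1]
cv2.imwrite("pics/sidef.png",cv2.resize(im,None,fx=2.6,fy=2.6,interpolation=cv2.INTER_CUBIC))
E
```

```text
clock: 27.8
tool_pos: [0.638, 0.1076, 0.1769]
tool_rot: [-0.192, 3.126, -0.0]
wrist_force: [0.5, -0.9, 1.6]
gripper_width: 0.0856
grasp_force: 0.0
clock: 28.38
tool_pos: [0.4863, 0.0891, 0.3214]
tool_rot: [-0.192, 3.131, -0.0]
wrist_force: [1.3, -0.1, -1.2]
gripper_width: 0.0851
grasp_force: 0.0
```

View pics/sidef.png

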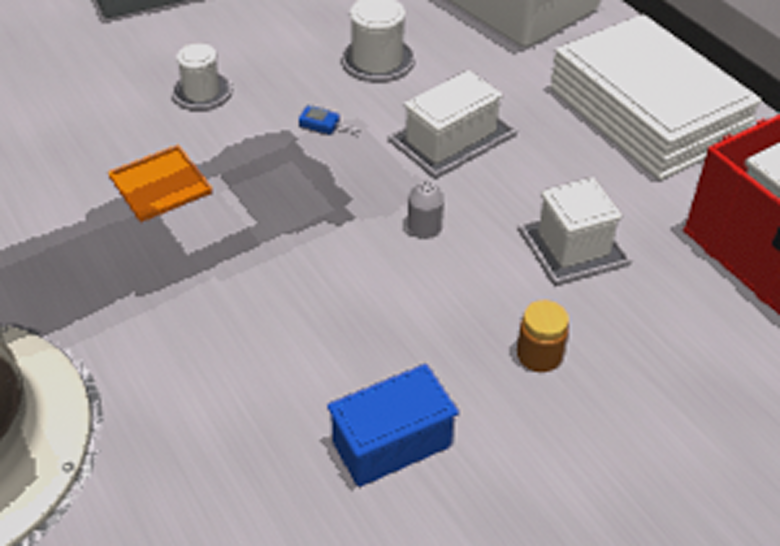

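View pics/w10t.png

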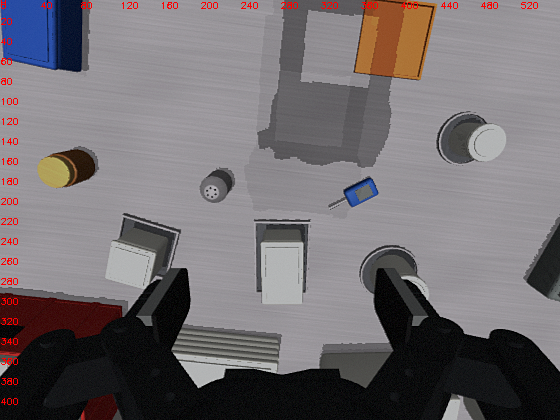

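The side crop shows all four tubs upright in their own trays: small (200,75), big (377,40), oblong (452,115) and square (580,220). The oblong and square tubs are lined up with their trays, the jar (543,335) and shaker (425,208) are untouched, and the wrist view agrees.

```bash
python3 -c "
from bench import r
print(r.hand_in())"
```

```text
the job is handed in; nothing more can be done
None
```

All four tubs stand lid up in their matching trays, with the jar and shaker left where they were, and the job was handed in at about 28 s on the robot's clock.

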